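# Release the ratchet drum of a veneer edge clamp

### The arm

A 6-joint arm with a two-finger parallel gripper is mounted at the origin on the work surface. World frame = base frame: x ahead of the robot, y to its left, z up, the work surface at z = 0. Lengths are in m, angles in degrees, forces in N, time in s.
With the tool pointing down it reaches from about 0.4 to 0.925 m from the base axis. Payload 12.5 kg.
Tool frame: the origin (TCP) lies at the very end of the fingers, on their centre line; the grasp point (between the pads) lies hold_point_z behind it (hold_point_z is the distance from the TCP to the grasp point, in m); z points along the fingers, y is the line along which they close (so a half turn about z gives the same grasp; the last joint's range is limited). The gripper opens to 95 mm and grips with 3 to 60 N. Pads are 20 mm wide; open, the fingers measure 119 mm over their backs; the gripper's body (75 mm by 180 mm) begins 59 mm behind the grasp point.
Start: joints at [62.132, 28.126, 89.318, -0, 62.55, -6.05], TCP at [0.232, 0.58, 0.215] pointing down, gripper open.
Joint ranges: [-177.58, 177.58], [-47.91, 125.51], [2.72, 160], [-65.01, 245.01], [3.68, 167.84], [-153.87, 153.87]. Speed limits (degrees/s): [127.2, 127.2, 159.86, 180, 180, 180].

### API

Orientations are given as a 3x3 rotation matrix whose columns are the frame's x, y, z axes.
In Python, from plant import * gives the robot as it stands.
- The arm moves only by the tool step_arm, never from a script. Its arguments are lists of equal length, an entry for each row: "slide": the shift along the tool's x, y, z each as a share of 30 cm, from -1 to 1, a list of three; "delta_rot": the turn, a rotation vector about the tool's x, y, z each as a share of 180 degrees, from -1 to 1, a list of three. A call has exactly 8 rows; each row is the pose to reach, as a shift and turn from the pose commanded when the call began, along the tool's axes at that moment, turning the shorter way round; what a row does not reach only later rows make up. A row lasts 1/12 s, in which the tool goes at most 41.7 mm and 7.16 degrees, less where a joint would pass 70% of its speed; a pose out of reach is approached as far as the arm can. A call with a number of a shift or a turn outside -1 to 1 is refused whole. A call with a gripper value outside its range is refused whole. "fingers" is the opening, from 0 (shut) to 1 (fully open), set as the call begins (left out, the last holds). The fingers move at their own pace and stop on an object; the grip force is fixed at half the most. Time passes only in rows, so rows that repeat a pose let the fingers close, or fill a call up. It gives the time, the measured TCP pose, the force, the opening and the grip force at its end, in the units of the state.
- observe(): the state, without advancing time (a new reading comes with each control period).
- read_camera(name): name is "scene" or "top"; returns the picture (400x640x3 uint8, red, green, blue); there is no depth.
- calibration(name): a dict with "fovy" (degrees; the focal length in pixels is half the picture's height over the tangent of half this angle, whatever the lens; pixels are square), "cx", "cy" (the principal point, pixels), "extrinsics" (4x4, takes a point from world to camera coordinates). Camera axes: x right, y up, looking along -z (the intrinsics and any distortion apply to the point x, -y, -z); pixel columns grow to the right and rows downward; lengths in m; the calibration is good to about 2 mm. A picture is of the moment at which its call begins. calibration takes no time and is no camera call.
- close_job(): hands the job in; it is judged then, once.
The state is a dict: "t": time; "q": joint angles; "joint_velocities": joint speeds; "effort": joint torques, N m; "tool_pos": TCP position; "eef_rot": TCP orientation; "force": force on the tool from outside, world axes, zero at the start; "wrist_torque": the same for the moment, N m; "finger_gap": finger opening in m; "finger_force": force on a finger pad.
Only numpy, scipy, OpenCV 4.12 (cv2) and the standard library are available. Lean on these libraries where they do the work, as an engineer would, in place of code of your own. Each camera call takes 0.05 s, during which the arm holds its last target. There are 200 camera calls.

### The job

Release the wound-up edge clamp: flip the yellow-pegged pawl lever over to its release side, wind the red crank a little further, only just enough that the blue pawl springs off the ratchet wheel, then keep hold of the crank and ease the sprung drum back, never letting it fly, until its yellow stop arm rests against the rubber stop. Meet the stop gently rather than driving into it, let go only when the stop carries the spring load, and leave the other tools on the bench alone.

Things in the scene. Friction and masses are not known exactly. Their poses are not given: they have to be found in the camera images.
- winch: Edge-clamp board fixed to the bench: plywood bed 430 x 270 x 10 mm with ratchet drum, sliding wooden clamp bar (follows the drum, 20 mm per rad) and inlaid panel. Origin on the drum axis at bench level; +x from drum to panel (away from the robot at yaw 0), +z up. The bed spans x -110 to 320, y -150 to 120 mm. Place and yaw (up to 0.35 rad either way) vary.
- drum_axis (a point): The point on the vertical drum axis at the mid-height of the crank handle (110 mm above the bench).
- crank_handle (a point): Mid-grip of the crank's red upright handle: a sleeve of 22 mm diameter that turns freely on its spindle (so it can be held firmly as the crank swings), free on all sides from 74 to 130 mm above the bench, this point at 110 mm and 90 mm from the drum axis. The black crank arm below it (top at 72 mm, 18 mm wide) joins it to the drum.
- grip: The crank's red sleeve itself, 22 mm diameter, 56 mm tall, upright; origin at the centre of its underside, 74 mm above the bench; its yaw is free and means nothing.
- drum (a joint): Angle of drum, ratchet wheel and crank, rad, positive winding (anticlockwise from above). About 1.43 at the start, held by the pawl; the stop is met between -0.15 and 0.5. A spring drives it back: 0.9 N m wound, 0.6 near the stop (10 to 7 N at the handle); let go unheld it flies at 2 rad/s or more (over 1.3 counts as flying). Beyond 1.75 it crushes the panel's edge.
- pawl_tip (a point): Tip of the blue pawl (52 mm long, 50 to 60 mm above the bench; point on its top). Seen from above it is 42 mm from the drum axis in the ratchet wheel, about 65 mm when off; over 55 mm is clear. Under the drum's load it stays jammed in even with its lever flipped; then winding the drum on by 0.02 to 0.12 rad (2 to 11 mm at the handle) lets it spring off. Forced out, it lets the drum fly.
- flip (a joint): Angle of the pawl's flip lever, rad: 0 pawl sprung in, 0.9 pawl sprung out (release, its end stop), growing clockwise seen from above. A sprung detent resists it, most at the start (about 4 to 10 N at the peg), and holds it at either end; carry it right over to its end stop.
- flip_peg (a point): Grip point of the flip lever's yellow upright peg: a cylinder 14 mm in diameter, free from 72 to 105 mm above the bench, this point at 97 mm, 45 mm from the lever's pivot.
- flip_pivot (a point): Point on the vertical pivot axis of the flip lever and the pawl, at the height of point flip_peg (97 mm above the bench).
- stop_arm: Yellow arm fixed on the drum, 30 to 40 mm above the bench, end 60 mm from the axis (origin). Eased back, it meets the rubber plunger of a steel stop block on the board's +y side, set anew each time (not measured: feel for it). The plunger gives 5 N per mm; the spring alone rests 2 mm in (8 to 10 N), and the handle's load is then zero. Over 24 N on the arm is driving into it.
- scraper: Steel cabinet scraper, a plate 125 x 60 x 4 mm lying flat; origin under its centre. Bystander.
- burnisher: Brass burnisher with red handle, 200 mm long, 26 mm thick, lying along its x; origin at the joint of handle and rod, on the bench. Bystander.
- template: Small black ebony pattern template, a cross 100 x 80 x 6 mm lying flat; origin under its centre. Bystander.
- block: Pale sycamore shooting block, 150 x 60 x 45 mm; origin under its centre. Bystander.

How it is judged (in metres and radians):
On the way, in this order (a step that is already met when the one before it is completed fails the run):
1. The flip lever is over on its release side while the loaded pawl still holds the wound drum (value of joint flip above 0.75 rad and horizontal distance between pawl_tip and drum_axis below 0.046 m and value of joint drum above 1.35 rad), for 0.2 s.
2. The pawl has sprung off the wheel with the drum still wound up (horizontal distance between pawl_tip and drum_axis above 0.055 m and value of joint drum above 1.35 rad), for 0.1 s.
3. The stop carries the spring load (over 5 N on the stop arm) while the fingers still hold the crank's handle (contact force between stop_arm and anything else above 5 N and contact force between the fingers and grip above 1 N and value of joint drum below 0.6 rad), for 0.2 s.
At the end, for the whole second after the job is handed in: The drum is back and at rest (below 0.05 rad/s) with its stop arm bearing on the rubber stop (over 5 N, drum below 0.6 rad), the pawl off the wheel (tip over 55 mm from the drum axis) and its lever on the release side (above 0.75 rad), everything let go (value of joint drum below 0.6 rad and contact force between stop_arm and anything else above 5 N and horizontal distance between pawl_tip and drum_axis above 0.055 m and value of joint flip above 0.75 rad and velocity of joint drum between -0.05 and 0.05 rad/s); the robot touches nothing.
It fails at once if The drum flies back (faster than 1.3 rad/s) (velocity of joint drum below -1.3 rad/s).
It fails at once if The drum is overwound (beyond 1.75 rad), crushing the panel's edge (value of joint drum above 1.75 rad).
It fails at once if The stop arm is driven into the stop (over 24 N) (contact force between stop_arm and anything else above 24 N).
It fails at once if A bystander tool is moved by more than 20 mm (distance of any of scraper, burnisher, template, block from where it was at the start of the episode above 0.02 m).
It also fails if it takes over 67 s, if anything falls off the work surface, if the arm or the gripper's body presses on something with over 40 N, if the wrist force passes 120 N, or if a joint passes its speed limit or range.

## Working session

There is one attempt and no reset: what is moved stays moved. The work goes in short steps, Python scripts to look and compute and a tool call to move; the robot and the scene stay as the last step left them, time stands still between calls to the robot, and variables do not carry over. Pictures are saved under pics/ and viewed, at most 10 in all, crops included, and the job is handed in when it is done.

Besides the shell and the picture viewer there is one more tool, called after ">>>" as a command line: name --argument value ..., lists and objects as JSON in quotes. step_arm: Moves the arm, as the interface text tells. Shift numbers are shares of 30 cm and turn numbers shares of 180 degrees, none past 1 either way. Its arguments: {"type":"object","properties":{"slide":{"type":"array"},"delta_rot":{"type":"array"},"fingers":{"type":"number"}},"required":["slide","delta_rot"]}

```bash
mkdir -p pics
python3 - <<'E'
from plant import *
import cv2
for n in("scene","top"):
    cv2.imwrite(f"pics/{n}0.png",read_camera(n)[:,:,::-1]); print(n,calibration(n))
s=observe();print(s)
E
```

```text
scene {'fovy': 46.36841705670569, 'cx': 320.18996525093195, 'cy': 188.9613671513208, 'extrinsics': array([[-0.206977  ,  0.97810273, -0.02180771,  0.10013323],
       [-0.62715086, -0.1155377 ,  0.77028101,  0.28720452],
       [ 0.75089435,  0.17310718,  0.63733161, -1.62766541],
       [ 0.        ,  0.        ,  0.        ,  1.        ]])}
top {'fovy': 49.318369405714094, 'cx': 314.6214550996996, 'cy': 202.0145716755558, 'extrinsics': array([[ 0.00972025, -0.99995019, -0.0022679 , -0.00897135],
       [ 0.99809548,  0.009564  ,  0.06094213, -0.52933754],
       [-0.06091741, -0.00285595,  0.99813872, -1.1643272 ],
       [ 0.        ,  0.        ,  0.        ,  1.        ]])}
{'t': 0.1, 'q': array([ 6.21312099e+01,  2.81596725e+01,  8.93462515e+01, -1.87077977e-03,
        6.25497741e+01, -6.04966714e+00]), 'joint_velocities': array([ 0.06425719, -0.03573386, -0.10249799,  0.01926839,  0.06371389,
        0.0056787 ]), 'effort': array([ 2.13427767e-03, -6.13615608e+01, -2.58603930e+01,  6.94005028e-02,
        4.70567413e-02, -9.46257131e-06]), 'tool_pos': array([0.23217612, 0.58004387, 0.21413356]), 'eef_rot': array([[-9.28367411e-01,  3.71663511e-01, -4.28798973e-04],
       [ 3.71663751e-01,  9.28367004e-01, -8.72913879e-04],
       [ 7.36525804e-05, -9.69753833e-04, -9.99999527e-01]]), 'force': array([0.93169429, 0.54711943, 0.26244302]), 'wrist_torque': array([ 0.00202004, -0.01229738, -0.03498718]), 'finger_force': 0.0, 'finger_gap': 0.09513685019103252}
```

View pics/top0.png

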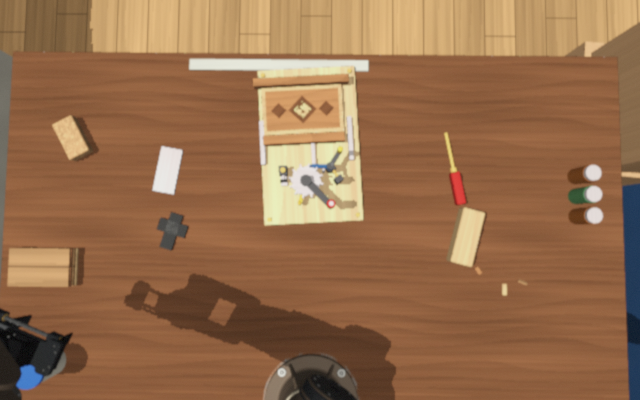

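View pics/scene0.png

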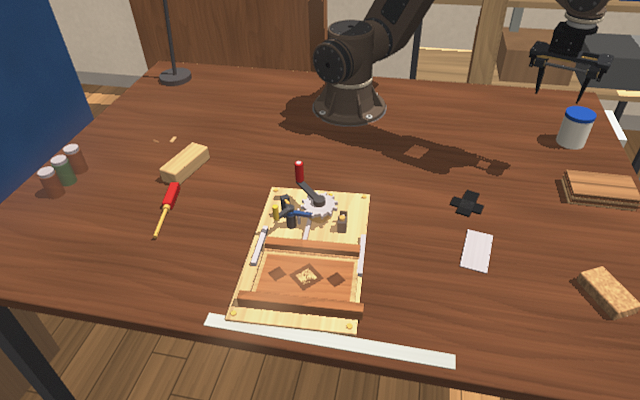

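```bash
cat > h.py <<'E'
from plant import *
import numpy as np, cv2
def cam(n):
    c=calibration(n); return c["extrinsics"],200/np.tan(np.radians(c["fovy"]/2)),c["cx"],c["cy"]
def at(n,u,v,z):
    E,f,cx,cy=cam(n); R,t=E[:3,:3],E[:3,3]
    d=R.T@np.array([(u-cx)/f,-(v-cy)/f,-1]); o=-R.T@t
    return o+d*(z-o[2])/d[2]
def px(n,p):
    E,f,cx,cy=cam(n); q=E[:3,:3]@np.asarray(p)+E[:3,3]
    return np.array([cx+f*q[0]/-q[2],cy-f*q[1]/-q[2]])
def crop(n,u,v,w,h,k,name):
    im=read_camera(n)[:,:,::-1][v:v+h,u:u+w]
    cv2.imwrite(f"pics/{name}.png",cv2.resize(im,None,fx=k,fy=k,interpolation=cv2.INTER_CUBIC))
E
python3 - <<'E'
from h import *
a=read_camera("top")[:,:,::-1][130:230,255:365]; b=read_camera("scene")[:,:,::-1][150:250,260:370]
k=lambda i:cv2.resize(i,None,fx=5.4,fy=5.4,interpolation=cv2.INTER_CUBIC)
cv2.imwrite("pics/a.png",k(a));cv2.imwrite("pics/b.png",k(b))
E
```

```text
(no output)
```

View pics/a.png

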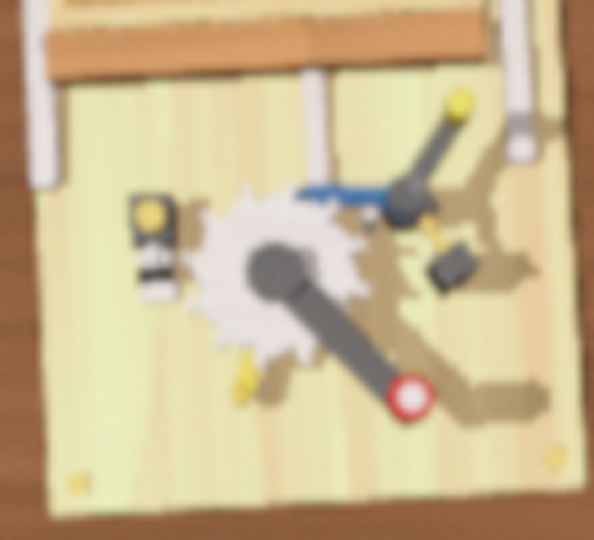

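View pics/b.png

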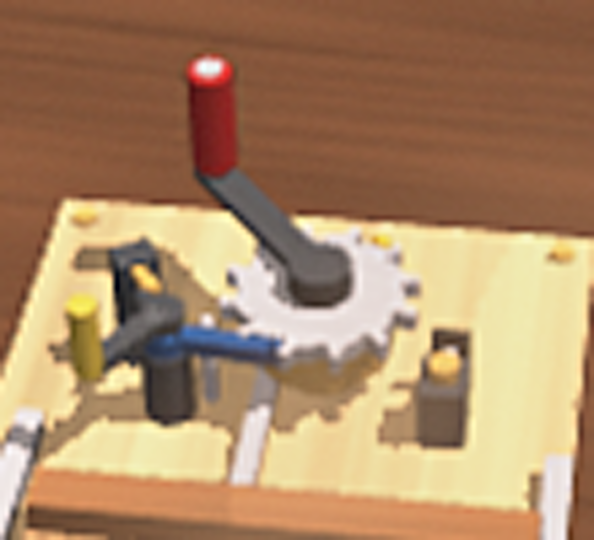

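Run:
```python
from h import *
k=5.4
T=lambda u,v,z:at("top",255+u/k-.4,130+v/k-.4,z).round(4)
S=lambda u,v,z:at("scene",260+u/k-.4,150+v/k-.4,z).round(4)
h=T(410,397,.131);d=T(275,270,.078);p=T(459,105,.105);v=T(408,200,.08);t=T(302,193,.06)
print("handle",h,S(210,70,.131),"drum",d,S(320,262,.078),"peg",p,S(82,303,.105),"piv",v,"tip",t)
n=lambda a:np.hypot(*a[:2]).round(4)
print(n(h-d),n(p-v),n(t-d),n(t-v))
# board corners
c1=T(50,517,.01);c2=T(586,487,.01);print(c1,c2,n(c1-c2),np.degrees(np.arctan2(*(c1-c2)[[0,1]])))
print(np.degrees(np.arctan2((h-d)[1],(h-d)[0])))
```

```text
handle [ 0.5201 -0.0431  0.131 ] [ 0.5224 -0.044   0.131 ] drum [0.5832 0.0199 0.078 ] [0.5856 0.02   0.078 ] peg [ 0.6585 -0.0659  0.105 ] [ 0.6608 -0.0672  0.105 ] piv [ 0.6172 -0.0432  0.08  ] tip [0.623  0.0077 0.06  ]
0.0892 0.0471 0.0416 0.0512
[0.465  0.1334 0.01  ] [ 0.4827 -0.136   0.01  ] 0.27 -3.759019404884994
-135.04543677042216
```

```bash
cat >> h.py <<'E'
def to(p,yang=None):
    s=observe(); R=s["eef_rot"]; d=R.T@(np.asarray(p)-s["tool_pos"])/.3
    c=np.degrees(np.arctan2(R[1,1],R[0,1]))
    r=None if yang is None else ((c-yang+90)%180-90)/180
    print("t %.2f"%s["t"],"pos",s["tool_pos"].round(4),"slide",d.round(4),"yang %.1f"%c,"rotz",r,"F",s["force"].round(1),"tilt",R[:2,2].round(3))
E
python3 - <<'E'
from h import *
print(hold_point_z if 'hold_point_z' in globals() else [k for k in globals()])
to([.6597,-.0665,.17],32)
E
```

```text
0.0188
t 0.20 pos [0.2322 0.5801 0.2143] slide [-2.124  -1.4713  0.1484] yang 68.2 rotz 0.20101325809506707 F [-0.2  0.4 -1.1] tilt [-0.    -0.001]
```

>>> step_arm --slide '[[-0.9, -0.62, 0], [-0.9, -0.62, 0], [-0.9, -0.62, 0], [-0.9, -0.62, 0], [-0.9, -0.62, 0], [-0.9, -0.62, 0], [-0.9, -0.62, 0], [-0.9, -0.62, 0]]' --delta_rot '[[0, 0, 0], [0, 0, 0], [0, 0, 0], [0, 0, 0], [0, 0, 0], [0, 0, 0], [0, 0, 0], [0, 0, 0]]' --fingers 0.4

```text
t: 0.87
tool_pos: [0.4147, 0.305, 0.2147]
eef_rot: [[-0.928, 0.372, 0.0], [0.372, 0.928, 0.0], [-0.0, 0.0, -1.0]]
force: [1.2, 0.4, 0.0]
finger_gap: 0.0469
finger_force: 0.0
```

>>> step_arm --slide '[[-0.9, -0.62, 0], [-0.9, -0.62, 0], [-0.9, -0.62, 0], [-0.9, -0.62, 0], [-0.9, -0.62, 0], [-0.9, -0.62, 0], [-0.9, -0.62, 0], [-0.9, -0.62, 0]]' --delta_rot '[[0, 0, 0], [0, 0, 0], [0, 0, 0], [0, 0, 0], [0, 0, 0], [0, 0, 0], [0, 0, 0], [0, 0, 0]]'

```text
t: 1.53
tool_pos: [0.5964, 0.0317, 0.2145]
eef_rot: [[-0.928, 0.372, 0.0], [0.372, 0.928, -0.0], [-0.0, 0.0, -1.0]]
force: [-0.4, 0.5, 0.2]
finger_gap: 0.0383
finger_force: 0.0
```

>>> step_arm --slide '[[-0.32, -0.23, 0], [-0.32, -0.23, 0], [-0.32, -0.23, 0], [-0.32, -0.23, 0], [-0.32, -0.23, 0], [-0.32, -0.23, 0], [-0.32, -0.23, 0], [-0.32, -0.23, 0]]' --delta_rot '[[0, 0, 0.2], [0, 0, 0.2], [0, 0, 0.2], [0, 0, 0.2], [0, 0, 0.2], [0, 0, 0.2], [0, 0, 0.2], [0, 0, 0.2]]'

```text
t: 2.2
tool_pos: [0.6587, -0.0652, 0.2147]
eef_rot: [[-0.537, 0.844, -0.0], [0.844, 0.537, 0.0], [0.0, -0.0, -1.0]]
force: [0.7, 0.8, -0.6]
finger_gap: 0.0378
finger_force: 0.0
```

Run:
```python
from h import *
to([.6597,-.0665,.085],32);print(observe()["finger_gap"])
```

```text
t 2.20 pos [ 0.6587 -0.0652  0.2147] slide [-0.0056  0.0005  0.4322] yang 32.4 rotz 0.0024930380773844894 F [ 0.7  0.8 -0.6] tilt [-0.  0.]
0.03784808753101721
```

>>> step_arm --slide '[[-0.005, 0, 0.1], [-0.005, 0, 0.2], [-0.005, 0, 0.28], [-0.005, 0, 0.34], [-0.005, 0, 0.38], [-0.005, 0, 0.41], [-0.005, 0, 0.43], [-0.005, 0, 0.43]]' --delta_rot '[[0, 0, 0], [0, 0, 0], [0, 0, 0], [0, 0, 0], [0, 0, 0], [0, 0, 0], [0, 0, 0], [0, 0, 0]]'

```text
t: 2.87
tool_pos: [0.6595, -0.0666, 0.0851]
eef_rot: [[-0.534, 0.846, -0.001], [0.846, 0.534, 0.0], [0.0, -0.0, -1.0]]
force: [-0.1, 0.6, 1.1]
finger_gap: 0.0383
finger_force: 0.0
```

Run:
```python
from h import *
crop("top",255,130,110,100,5.4,"c")
to([.6597,-.0665,.085],32)
```

```text
t 2.92 pos [ 0.6598 -0.0667  0.0859] slide [0.0007 0.0001 0.003 ] yang 32.2 rotz 0.001258008503257852 F [0.3 0.3 0.3] tilt [0. 0.]
```

View pics/c.png

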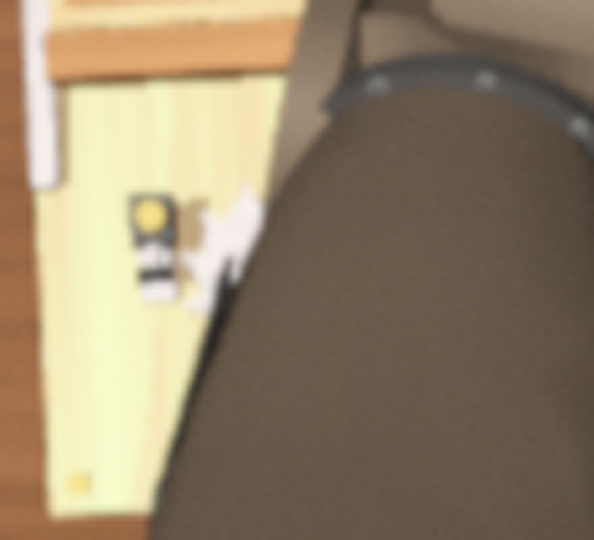

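>>> step_arm --slide '[[0, -0.02, 0], [0, -0.035, 0], [0, -0.05, 0], [0, -0.065, 0], [0, -0.08, 0], [0, -0.095, 0], [0, -0.11, 0], [0, -0.11, 0]]' --delta_rot '[[0, 0, 0], [0, 0, 0], [0, 0, 0], [0, 0, 0], [0, 0, 0], [0, 0, 0], [0, 0, 0], [0, 0, 0]]'

```text
t: 3.58
tool_pos: [0.6307, -0.0849, 0.0859]
eef_rot: [[-0.532, 0.847, -0.001], [0.847, 0.532, 0.0], [0.001, -0.001, -1.0]]
force: [0.4, 0.4, 0.0]
finger_gap: 0.0385
finger_force: 0.0
```

>>> step_arm --slide '[[0, -0.01, 0], [0, -0.02, 0], [0, -0.03, 0], [0, -0.04, 0], [0, -0.045, 0], [0, -0.05, 0], [0, -0.055, 0], [0, -0.055, 0]]' --delta_rot '[[0, 0, 0], [0, 0, 0], [0, 0, 0], [0, 0, 0], [0, 0, 0], [0, 0, 0], [0, 0, 0], [0, 0, 0]]'

```text
t: 4.25
tool_pos: [0.6175, -0.0933, 0.0856]
eef_rot: [[-0.532, 0.846, -0.0], [0.846, 0.532, 0.0], [0.0, -0.0, -1.0]]
force: [-0.1, 0.5, 0.1]
finger_gap: 0.0385
finger_force: 0.0
```

Run:
```python
from h import *
crop("scene",260,150,110,100,5.4,"d")
to([.6597,-.0665,.085],32)
```

```text
t 4.30 pos [ 0.6176 -0.0933  0.0856] slide [0.0008 0.1662 0.002 ] yang 32.2 rotz 0.0009887942143205603 F [-0.   0.2 -0.4] tilt [-0.  0.]
```

View pics/d.png

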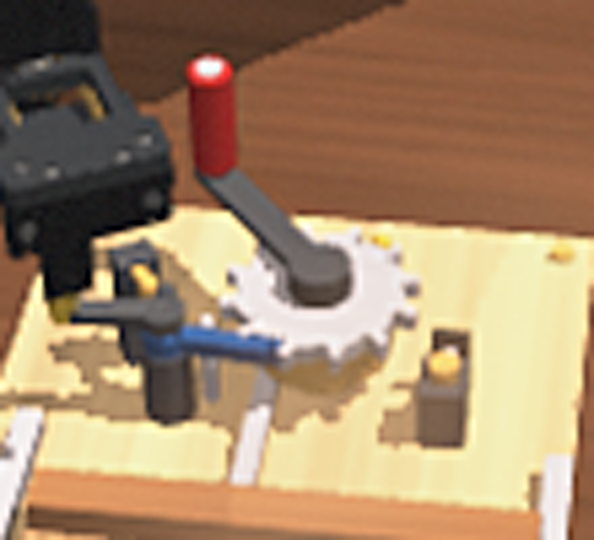

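>>> step_arm --slide '[[0, -0.004, 0], [0, -0.008, 0], [0, -0.012, 0], [0, -0.014, 0], [0, -0.016, 0], [0, -0.018, 0], [0, -0.02, 0], [0, -0.02, 0]]' --delta_rot '[[0, 0, 0], [0, 0, 0], [0, 0, 0], [0, 0, 0], [0, 0, 0], [0, 0, 0], [0, 0, 0], [0, 0, 0]]'

```text
t: 4.97
tool_pos: [0.6161, -0.0941, 0.0857]
eef_rot: [[-0.532, 0.846, 0.008], [0.846, 0.532, 0.002], [-0.002, 0.008, -1.0]]
force: [20.8, 18.2, -8.9]
finger_gap: 0.0381
finger_force: 13.2
```

Run:
```python
from h import *
k=5.4
p=at("scene",260+62/k-.4,150+310/k-.4,.074);v=at("scene",260+160/k-.4,150+308/k-.4,.08);print(p,v,np.degrees(np.arctan2(*(p-v)[[1,0]])))
to([.6597,-.0665,.085],32)
```

```text
[ 0.63384858 -0.08696883  0.074     ] [ 0.63100688 -0.04231379  0.08      ] -86.35879819815288
t 4.97 pos [ 0.6161 -0.0941  0.0857] slide [0.0005 0.172  0.0036] yang 32.2 rotz 0.0009606308185459353 F [20.8 18.2 -8.9] tilt [0.008 0.002]
```

>>> step_arm --slide '[[0, 0.03, 0], [0, 0.06, 0], [0, 0.06, -0.02], [0, 0.06, -0.12], [0, 0.06, -0.24], [0, 0.06, -0.24], [0, 0.06, -0.24], [0, 0.06, -0.24]]' --delta_rot '[[0, 0, 0], [0, 0, 0], [0, 0, 0], [0, 0, 0], [0, 0, 0], [0, 0, 0], [0, 0, 0], [0, 0, 0]]'

```text
t: 5.63
tool_pos: [0.6274, -0.087, 0.1576]
eef_rot: [[-0.532, 0.846, -0.0], [0.846, 0.532, -0.0], [0.0, -0.0, -1.0]]
force: [-0.0, -0.4, -0.9]
finger_gap: 0.0379
finger_force: 0.0
```

Run:
```python
from h import *
to([.521,-.0435,.16],90)
```

```text
t 5.63 pos [ 0.6274 -0.087   0.1576] slide [ 0.3115 -0.2231 -0.0079] yang 32.2 rotz -0.3212669919651437 F [-0.  -0.4 -0.9] tilt [-0. -0.]
```

>>> step_arm --slide '[[0.31, -0.223, -0.01], [0.31, -0.223, -0.01], [0.31, -0.223, -0.01], [0.31, -0.223, -0.01], [0.31, -0.223, -0.01], [0.31, -0.223, -0.01], [0.31, -0.223, -0.01], [0.31, -0.223, -0.01]]' --delta_rot '[[0, 0, -0.32], [0, 0, -0.32], [0, 0, -0.32], [0, 0, -0.32], [0, 0, -0.32], [0, 0, -0.32], [0, 0, -0.32], [0, 0, -0.32]]' --fingers 0.7

```text
t: 6.3
tool_pos: [0.521, -0.0437, 0.1595]
eef_rot: [[-1.0, 0.003, -0.002], [0.003, 1.0, 0.0], [0.002, 0.0, -1.0]]
force: [-0.3, -0.3, 0.1]
finger_gap: 0.0662
finger_force: 0.0
```

Run:
```python
from h import *
to([.521,-.0435,.091],90)
crop("scene",240,130,110,100,5.4,"e")
```

```text
t 6.30 pos [ 0.521  -0.0437  0.1595] slide [-0.0005  0.0005  0.2285] yang 89.8 rotz -0.0009724783703060464 F [-0.3 -0.3  0.1] tilt [-0.002  0.   ]
```

View pics/e.png

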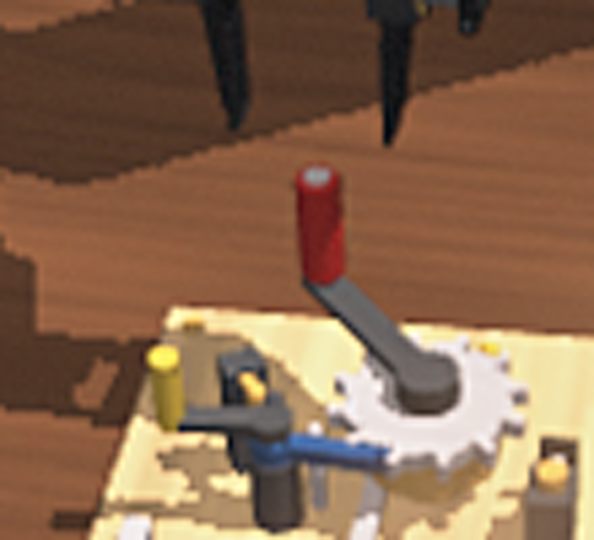

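>>> step_arm --slide '[[0, 0, 0.08], [0, 0, 0.15], [0, 0, 0.19], [0, 0, 0.215], [0, 0, 0.228], [0, 0, 0.228], [0, 0, 0.228], [0, 0, 0.228]]' --delta_rot '[[0, 0, 0], [0, 0, 0], [0, 0, 0], [0, 0, 0], [0, 0, 0], [0, 0, 0], [0, 0, 0], [0, 0, 0]]'

```text
t: 7.02
tool_pos: [0.522, -0.0438, 0.0928]
eef_rot: [[-1.0, 0.01, 0.001], [0.01, 1.0, -0.0], [-0.001, -0.0, -1.0]]
force: [-0.2, -0.2, 0.4]
finger_gap: 0.0665
finger_force: 0.0
```

>>> step_arm --slide '[[0, 0, 0], [0, 0, 0], [0, 0, 0], [0, 0, 0], [0, 0, 0], [0, 0, 0], [0, 0, 0], [0, 0, 0]]' --delta_rot '[[0, 0, 0], [0, 0, 0], [0, 0, 0], [0, 0, 0], [0, 0, 0], [0, 0, 0], [0, 0, 0], [0, 0, 0]]' --fingers 0

```text
t: 7.68
tool_pos: [0.5218, -0.0441, 0.0923]
eef_rot: [[-1.0, 0.009, 0.0], [0.009, 1.0, -0.001], [-0.0, -0.001, -1.0]]
force: [0.4, -4.5, -0.8]
finger_gap: 0.0217
finger_force: 30.0
```

Run:
```python
from h import *
to([.521,-.0435,.091],90);print(observe()["finger_gap"],observe()["finger_force"])
```

```text
t 7.68 pos [ 0.5218 -0.0441  0.0923] slide [0.0028 0.002  0.0044] yang 89.5 rotz -0.0027883652319205666 F [ 0.4 -4.5 -0.8] tilt [ 0.    -0.001]
0.021681976424297856 29.99890834093094
```

```bash
cat >> h.py <<'E'
D=np.array([.584,.020])
def st(look=True):
    s=observe(); r=s["tool_pos"][:2]-D; a=np.arctan2(r[1],r[0]); u=r/np.hypot(*r); tg=np.array([-u[1],u[0]])
    a=np.degrees(a); a=a-360 if a>0 else a
    print("t %.2f"%s["t"],"pos",s["tool_pos"].round(4),"rad %.4f ang %.1f drum~%.3f"%(np.hypot(*r),a,1.43+np.radians(a+134.5)),"Ftan %.1f Frad %.1f Fz %.1f"%(s["force"][:2]@tg,s["force"][:2]@u,s["force"][2]),"grip",round(s["finger_force"],1),"v",np.degrees(s["joint_velocities"]).max().round(2))
    if look:
        im=cv2.cvtColor(read_camera("scene")[200:235,280:325],cv2.COLOR_RGB2HSV)
        m=(im[...,0]>100)&(im[...,0]<125)&(im[...,1]>120); v,x=np.nonzero(m)
        i=x.argmax() if len(x) else None
        print("blue n",len(x),"mean",x.mean()+280,v.mean()+200,"right",x[i]+280,v[x==x.max()].mean()+200)
E
python3 -c "
from h import *
st()"
```

```text
t 7.68 pos [ 0.5218 -0.0441  0.0923] rad 0.0893 ang -134.1 drum~1.437 Ftan 3.4 Frad 3.0 Fz -0.8 grip 30.0 v 3.76
blue n 42 mean 297.23809523809524 212.38095238095238 right 309 213.0
```

>>> step_arm --slide '[[-0.002, -0.002, 0], [-0.004, -0.004, 0], [-0.006, -0.006, 0], [-0.007, -0.007, 0], [-0.007, -0.007, 0], [-0.007, -0.007, 0], [-0.007, -0.007, 0], [-0.007, -0.007, 0]]' --delta_rot '[[0, 0, 0], [0, 0, 0], [0, 0, 0], [0, 0, 0], [0, 0, 0], [0, 0, 0], [0, 0, 0], [0, 0, 0]]'

```text
t: 8.4
tool_pos: [0.523, -0.0454, 0.0922]
eef_rot: [[-1.0, 0.009, -0.002], [0.009, 1.0, 0.001], [0.002, 0.001, -1.0]]
force: [-5.2, 1.6, 4.4]
finger_gap: 0.0215
finger_force: 30.0
```

```bash
python3 -c "
from h import *
st()"
```

```text
t 8.40 pos [ 0.523  -0.0454  0.0922] rad 0.0894 ang -133.0 drum~1.455 Ftan -4.9 Frad 2.4 Fz 4.4 grip 30.0 v 5.61
blue n 40 mean 297.575 212.35 right 309 213.0
```

>>> step_arm --slide '[[-0.002, -0.002, 0], [-0.004, -0.004, 0], [-0.006, -0.006, 0], [-0.007, -0.007, 0], [-0.007, -0.007, 0], [-0.007, -0.007, 0], [-0.007, -0.007, 0], [-0.007, -0.007, 0]]' --delta_rot '[[0, 0, 0], [0, 0, 0], [0, 0, 0], [0, 0, 0], [0, 0, 0], [0, 0, 0], [0, 0, 0], [0, 0, 0]]'

```text
t: 9.12
tool_pos: [0.5244, -0.0469, 0.0921]
eef_rot: [[-1.0, 0.009, -0.003], [0.009, 1.0, 0.002], [0.003, 0.002, -1.0]]
force: [-7.9, 6.3, 7.5]
finger_gap: 0.0216
finger_force: 30.0
```

```bash
python3 -c "
from h import *
st()"
```

```text
t 9.12 pos [ 0.5244 -0.0469  0.0921] rad 0.0896 ang -131.7 drum~1.479 Ftan -10.0 Frad 0.6 Fz 7.5 grip 30.0 v 2.26
blue n 38 mean 295.94736842105266 214.92105263157896 right 303 218.0
```

Run:
```python
from h import *
V=np.array([.618,-.0435])
for th in np.radians(range(100,30,-10)):
    p=V+.052*np.array([np.cos(th),np.sin(th)]); print(np.degrees(th),np.hypot(*(p-D)).round(3),px("scene",[*p,.06]).round(1))
st()
crop("scene",260,150,110,100,5.4,"f")
```

```text
100.0 0.028 [312.1 209.4]
90.0 0.036 [311.6 211.9]
80.0 0.045 [310.4 214.3]
70.0 0.054 [308.6 216.7]
59.99999999999999 0.063 [306.3 218.8]
50.0 0.071 [303.4 220.6]
40.0 0.08 [300.1 222.1]
t 9.17 pos [ 0.5244 -0.0468  0.0921] rad 0.0895 ang -131.7 drum~1.479 Ftan -9.4 Frad 0.5 Fz 7.0 grip 30.0 v 5.94
blue n 39 mean 295.97435897435895 215.05128205128204 right 303 218.5
```

View pics/f.png

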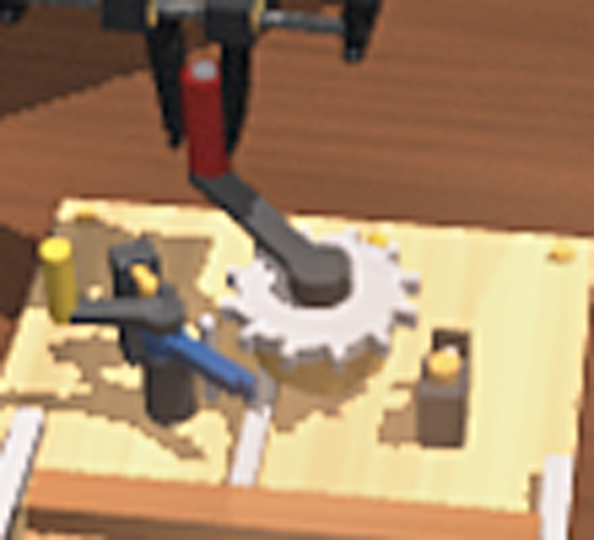

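Run:
```python
from h import *
k=5.4
T=lambda u,v,z:at("top",255+u/k-.4,130+v/k-.4,z)
for n,u,v in(("arm",243,395),("armL",235,395),("plL",142,300),("plR",178,298),("block",150,200)):
    p=T(u,v,.035);r=p[:2]-D;print(n,p.round(4),np.hypot(*r).round(4),np.degrees(np.arctan2(r[1],r[0])).round(1))
R=observe()["eef_rot"];p0=observe()["tool_pos"]
rad=.0895;a0=-131.7
for d in range(5,96,5):
    f=lambda a:np.array([*(D+rad*np.array([np.cos(np.radians(a)),np.sin(np.radians(a))])),0])
    print(d,(R.T@(f(a0-d)-f(a0))/.3).round(4)[:2])
```

```text
arm [0.5259 0.0361 0.035 ] 0.0603 164.5
armL [0.5259 0.0401 0.035 ] 0.0615 161.0
plL [0.5725 0.0867 0.035 ] 0.0676 99.8
plR [0.5737 0.0689 0.035 ] 0.0499 101.9
block [0.6224 0.0834 0.035 ] 0.0741 58.8
5 [0.0188 0.018 ]
10 [0.036  0.0375]
15 [0.0514 0.0585]
20 [0.065  0.0807]
25 [0.0765 0.104 ]
30 [0.086  0.1283]
35 [0.0933 0.1533]
40 [0.0984 0.1788]
45 [0.1013 0.2046]
50 [0.1019 0.2307]
55 [0.1002 0.2566]
60 [0.0963 0.2824]
65 [0.0901 0.3077]
70 [0.0818 0.3323]
75 [0.0714 0.3561]
80 [0.0589 0.379 ]
85 [0.0444 0.4006]
90 [0.0282 0.421 ]
95 [0.0102 0.4398]
```

>>> step_arm --slide '[[0.0045, 0.004, 0], [0.012, 0.0115, 0], [0.02, 0.019, 0], [0.0276, 0.0276, 0], [0.0344, 0.0355, 0], [0.0408, 0.0437, 0], [0.047, 0.0521, 0], [0.0514, 0.0585, 0]]' --delta_rot '[[0, 0, 0], [0, 0, 0], [0, 0, 0], [0, 0, 0], [0, 0, 0], [0, 0, 0], [0, 0, 0], [0, 0, 0]]'

```text
t: 9.93
tool_pos: [0.5095, -0.0291, 0.0921]
eef_rot: [[-1.0, 0.009, -0.002], [0.009, 1.0, 0.002], [0.002, 0.002, -1.0]]
force: [-5.5, 6.8, 5.3]
finger_gap: 0.0215
finger_force: 30.0
```

```bash
cat >> h.py <<'E'
def nxt(ds,rad=.0895):
    s=observe(); R=s["eef_rot"]; r=s["tool_pos"][:2]-D; a0=np.arctan2(r[1],r[0])
    f=lambda a,q:np.array([*(D+q*np.array([np.cos(a),np.sin(a)])),0])
    for d in ds: print(d,(R.T@(f(a0-np.radians(d),rad)-f(a0,rad))/.3).round(4)[:2])
E
python3 -c "
from h import *
st(0);nxt([1.5,3.5,5.5,7.5,9.5,11.5,13.5,15])"
```

```text
t 9.93 pos [ 0.5095 -0.0291  0.0921] rad 0.0892 ang -146.6 drum~1.218 Ftan -8.7 Frad 0.9 Fz 5.3 grip 30.0 v 128.97
1.5 [0.0043 0.0065]
3.5 [0.0097 0.0154]
5.5 [0.0148 0.0245]
7.5 [0.0196 0.0337]
9.5 [0.0241 0.0431]
11.5 [0.0282 0.0527]
13.5 [0.032  0.0624]
15 [0.0346 0.0698]
```

Smooth. Continue.

>>> step_arm --slide '[[0.0043, 0.0065, 0], [0.0097, 0.0154, 0], [0.0148, 0.0245, 0], [0.0196, 0.0337, 0], [0.0241, 0.0431, 0], [0.0282, 0.0527, 0], [0.032, 0.0624, 0], [0.0346, 0.0698, 0]]' --delta_rot '[[0, 0, 0], [0, 0, 0], [0, 0, 0], [0, 0, 0], [0, 0, 0], [0, 0, 0], [0, 0, 0], [0, 0, 0]]'

```text
t: 10.6
tool_pos: [0.4997, -0.0081, 0.0922]
eef_rot: [[-1.0, 0.009, -0.002], [0.009, 1.0, 0.001], [0.002, 0.001, -1.0]]
force: [-3.3, 6.2, 3.8]
finger_gap: 0.0218
finger_force: 30.0
```

```bash
python3 -c "
from h import *
st(0);nxt([1.5,3.5,5.5,7.5,9.5,11.5,13.5,15])"
```

```text
t 10.60 pos [ 0.4997 -0.0081  0.0922] rad 0.0889 ang -161.6 drum~0.957 Ftan -6.9 Frad 1.2 Fz 3.8 grip 30.0 v 163.19
1.5 [0.0024 0.0074]
3.5 [0.0054 0.0174]
5.5 [0.008  0.0275]
7.5 [0.0102 0.0377]
9.5 [0.0121 0.0479]
11.5 [0.0136 0.0582]
13.5 [0.0148 0.0685]
15 [0.0154 0.0763]
```

>>> step_arm --slide '[[0.0024, 0.0074, 0], [0.0054, 0.0174, 0], [0.008, 0.0275, 0], [0.0102, 0.0377, 0], [0.0121, 0.0479, 0], [0.0136, 0.0582, 0], [0.0148, 0.0685, 0], [0.0154, 0.0763, 0]]' --delta_rot '[[0, 0, 0], [0, 0, 0], [0, 0, 0], [0, 0, 0], [0, 0, 0], [0, 0, 0], [0, 0, 0], [0, 0, 0]]'

```text
t: 11.27
tool_pos: [0.4955, 0.0148, 0.0922]
eef_rot: [[-1.0, 0.009, -0.001], [0.009, 1.0, 0.001], [0.001, 0.001, -1.0]]
force: [-3.1, 6.5, 3.0]
finger_gap: 0.0219
finger_force: 30.0
```

```bash
python3 -c "
from h import *
st(0);nxt([1,2,3,4,5,6,7,8,9])"
```

```text
t 11.27 pos [0.4955 0.0148 0.0922] rad 0.0887 ang -176.6 drum~0.695 Ftan -6.7 Frad 2.7 Fz 3.0 grip 30.0 v 174.42
1 [0.0003 0.0052]
2 [0.0005 0.0104]
3 [0.0007 0.0156]
4 [0.0007 0.0208]
5 [0.0006 0.026 ]
6 [0.0005 0.0312]
7 [0.0003 0.0364]
8 [-0.0001  0.0416]
9 [-0.0005  0.0468]
```

>>> step_arm --slide '[[0.0003, 0.0052, 0], [0.0005, 0.0104, 0], [0.0007, 0.0156, 0], [0.0007, 0.0208, 0], [0.0006, 0.026, 0], [0.0005, 0.0312, 0], [0.0003, 0.0364, 0], [0, 0.0416, 0]]' --delta_rot '[[0, 0, 0], [0, 0, 0], [0, 0, 0], [0, 0, 0], [0, 0, 0], [0, 0, 0], [0, 0, 0], [0, 0, 0]]'

```text
t: 11.93
tool_pos: [0.4958, 0.0272, 0.0922]
eef_rot: [[-1.0, 0.009, -0.001], [0.009, 1.0, 0.001], [0.001, 0.001, -1.0]]
force: [-2.3, 6.8, 2.0]
finger_gap: 0.0215
finger_force: 30.0
```

```bash
python3 -c "
from h import *
st(0);nxt([1,2,3,4,5,6])"
```

```text
t 11.93 pos [0.4958 0.0272 0.0922] rad 0.0885 ang -184.7 drum~0.555 Ftan -6.6 Frad 2.9 Fz 2.0 grip 30.0 v 126.81
1 [-0.0004  0.0052]
2 [-0.0009  0.0104]
3 [-0.0015  0.0155]
4 [-0.0022  0.0207]
5 [-0.003   0.0259]
6 [-0.0039  0.031 ]
```

>>> step_arm --slide '[[0, 0.002, 0], [0, 0.004, 0], [0, 0.006, 0], [0, 0.008, 0], [0, 0.01, 0], [0, 0.01, 0], [0, 0.01, 0], [0, 0.01, 0]]' --delta_rot '[[0, 0, 0], [0, 0, 0], [0, 0, 0], [0, 0, 0], [0, 0, 0], [0, 0, 0], [0, 0, 0], [0, 0, 0]]'

```text
t: 12.6
tool_pos: [0.496, 0.0302, 0.0922]
eef_rot: [[-1.0, 0.009, -0.0], [0.009, 1.0, 0.001], [0.0, 0.001, -1.0]]
force: [-0.4, 8.0, 1.7]
finger_gap: 0.0214
finger_force: 30.0
```

>>> step_arm --slide '[[0, 0.002, 0], [0, 0.004, 0], [0, 0.006, 0], [0, 0.008, 0], [0, 0.01, 0], [0, 0.01, 0], [0, 0.01, 0], [0, 0.01, 0]]' --delta_rot '[[0, 0, 0], [0, 0, 0], [0, 0, 0], [0, 0, 0], [0, 0, 0], [0, 0, 0], [0, 0, 0], [0, 0, 0]]'

```text
t: 13.27
tool_pos: [0.4964, 0.0332, 0.0922]
eef_rot: [[-1.0, 0.009, 0.0], [0.009, 1.0, 0.001], [-0.0, 0.001, -1.0]]
force: [-0.1, 8.5, 0.7]
finger_gap: 0.0218
finger_force: 30.0
```

```bash
python3 -c "
from h import *
st(0)"
```

```text
t 13.27 pos [0.4964 0.0332 0.0922] rad 0.0886 ang -188.5 drum~0.487 Ftan -8.4 Frad 1.3 Fz 0.7 grip 30.0 v 1.91
```

>>> step_arm --slide '[[0, 0.002, 0], [-0.001, 0.004, 0], [-0.001, 0.006, 0], [-0.001, 0.008, 0], [-0.001, 0.008, 0], [-0.001, 0.008, 0], [-0.001, 0.008, 0], [-0.001, 0.008, 0]]' --delta_rot '[[0, 0, 0], [0, 0, 0], [0, 0, 0], [0, 0, 0], [0, 0, 0], [0, 0, 0], [0, 0, 0], [0, 0, 0]]'

```text
t: 13.93
tool_pos: [0.4968, 0.0355, 0.0922]
eef_rot: [[-1.0, 0.01, 0.001], [0.01, 1.0, 0.001], [-0.001, 0.001, -1.0]]
force: [0.6, 7.4, 0.3]
finger_gap: 0.0213
finger_force: 30.0
```

>>> step_arm --slide '[[0, 0.002, 0], [-0.001, 0.004, 0], [-0.001, 0.006, 0], [-0.001, 0.008, 0], [-0.001, 0.008, 0], [-0.001, 0.008, 0], [-0.001, 0.008, 0], [-0.001, 0.008, 0]]' --delta_rot '[[0, 0, 0], [0, 0, 0], [0, 0, 0], [0, 0, 0], [0, 0, 0], [0, 0, 0], [0, 0, 0], [0, 0, 0]]'

```text
t: 14.6
tool_pos: [0.4973, 0.0379, 0.0922]
eef_rot: [[-1.0, 0.01, 0.001], [0.01, 1.0, 0.001], [-0.001, 0.001, -1.0]]
force: [1.1, 7.3, 0.1]
finger_gap: 0.0215
finger_force: 30.0
```

```bash
python3 -c "
from h import *
st(0)"
```

```text
t 14.60 pos [0.4973 0.0379 0.0922] rad 0.0886 ang -191.7 drum~0.432 Ftan -7.4 Frad 0.4 Fz 0.1 grip 30.0 v 4.91
```

>>> step_arm --slide '[[0, 0.002, 0], [-0.001, 0.004, 0], [-0.001, 0.006, 0], [-0.002, 0.008, 0], [-0.002, 0.008, 0], [-0.002, 0.008, 0], [-0.002, 0.008, 0], [-0.002, 0.008, 0]]' --delta_rot '[[0, 0, 0], [0, 0, 0], [0, 0, 0], [0, 0, 0], [0, 0, 0], [0, 0, 0], [0, 0, 0], [0, 0, 0]]'

```text
t: 15.27
tool_pos: [0.4978, 0.0403, 0.0922]
eef_rot: [[-1.0, 0.01, 0.001], [0.01, 1.0, 0.001], [-0.001, 0.001, -1.0]]
force: [1.3, 7.1, -0.7]
finger_gap: 0.0219
finger_force: 30.0
```

>>> step_arm --slide '[[0, 0.002, 0], [-0.001, 0.004, 0], [-0.001, 0.006, 0], [-0.002, 0.008, 0], [-0.002, 0.008, 0], [-0.002, 0.008, 0], [-0.002, 0.008, 0], [-0.002, 0.008, 0]]' --delta_rot '[[0, 0, 0], [0, 0, 0], [0, 0, 0], [0, 0, 0], [0, 0, 0], [0, 0, 0], [0, 0, 0], [0, 0, 0]]'

```text
t: 15.93
tool_pos: [0.4984, 0.0427, 0.0922]
eef_rot: [[-1.0, 0.01, 0.001], [0.01, 1.0, 0.001], [-0.001, 0.001, -1.0]]
force: [1.4, 6.3, -0.7]
finger_gap: 0.0215
finger_force: 30.0
```

```bash
python3 -c "
from h import *
st(0)"
```

```text
t 15.93 pos [0.4984 0.0427 0.0922] rad 0.0885 ang -194.9 drum~0.377 Ftan -6.4 Frad 0.2 Fz -0.7 grip 30.0 v 4.41
```

>>> step_arm --slide '[[0, 0.002, 0], [-0.001, 0.004, 0], [-0.001, 0.006, 0], [-0.002, 0.008, 0], [-0.002, 0.008, 0], [-0.002, 0.008, 0], [-0.002, 0.008, 0], [-0.002, 0.008, 0]]' --delta_rot '[[0, 0, 0], [0, 0, 0], [0, 0, 0], [0, 0, 0], [0, 0, 0], [0, 0, 0], [0, 0, 0], [0, 0, 0]]'

```text
t: 16.6
tool_pos: [0.4991, 0.0451, 0.0922]
eef_rot: [[-1.0, 0.01, 0.001], [0.01, 1.0, 0.001], [-0.001, 0.001, -1.0]]
force: [-0.0, 7.4, -0.1]
finger_gap: 0.0212
finger_force: 30.0
```

```bash
python3 -c "
from h import *
st(0)"
```

```text
t 16.60 pos [0.4991 0.0451 0.0922] rad 0.0885 ang -196.5 drum~0.349 Ftan -7.1 Frad 2.1 Fz -0.1 grip 30.0 v 7.29
```

Just noise; continue.

>>> step_arm --slide '[[0, 0.002, 0], [-0.001, 0.004, 0], [-0.001, 0.006, 0], [-0.002, 0.008, 0], [-0.002, 0.008, 0], [-0.002, 0.008, 0], [-0.002, 0.008, 0], [-0.002, 0.008, 0]]' --delta_rot '[[0, 0, 0], [0, 0, 0], [0, 0, 0], [0, 0, 0], [0, 0, 0], [0, 0, 0], [0, 0, 0], [0, 0, 0]]'

```text
t: 17.27
tool_pos: [0.4998, 0.0475, 0.0922]
eef_rot: [[-1.0, 0.01, 0.001], [0.01, 1.0, 0.001], [-0.001, 0.001, -1.0]]
force: [1.4, 7.3, -1.1]
finger_gap: 0.0218
finger_force: 30.0
```

>>> step_arm --slide '[[0, 0.002, 0], [-0.001, 0.004, 0], [-0.001, 0.006, 0], [-0.002, 0.008, 0], [-0.002, 0.008, 0], [-0.002, 0.008, 0], [-0.002, 0.008, 0], [-0.002, 0.008, 0]]' --delta_rot '[[0, 0, 0], [0, 0, 0], [0, 0, 0], [0, 0, 0], [0, 0, 0], [0, 0, 0], [0, 0, 0], [0, 0, 0]]'

```text
t: 17.93
tool_pos: [0.5007, 0.0498, 0.0922]
eef_rot: [[-1.0, 0.01, 0.002], [0.01, 1.0, 0.001], [-0.002, 0.001, -1.0]]
force: [1.6, 6.9, -1.6]
finger_gap: 0.0215
finger_force: 30.0
```

```bash
python3 -c "
from h import *
st(0)"
```

```text
t 17.93 pos [0.5007 0.0498 0.0922] rad 0.0885 ang -199.7 drum~0.292 Ftan -7.1 Frad 0.8 Fz -1.6 grip 30.0 v 2.74
```

>>> step_arm --slide '[[-0.0005, 0.002, 0], [-0.001, 0.004, 0], [-0.002, 0.006, 0], [-0.0025, 0.0075, 0], [-0.0025, 0.0075, 0], [-0.0025, 0.0075, 0], [-0.0025, 0.0075, 0], [-0.0025, 0.0075, 0]]' --delta_rot '[[0, 0, 0], [0, 0, 0], [0, 0, 0], [0, 0, 0], [0, 0, 0], [0, 0, 0], [0, 0, 0], [0, 0, 0]]'

```text
t: 18.6
tool_pos: [0.5015, 0.052, 0.0922]
eef_rot: [[-1.0, 0.01, 0.002], [0.01, 1.0, 0.001], [-0.002, 0.001, -1.0]]
force: [2.7, 6.7, -1.5]
finger_gap: 0.0216
finger_force: 30.0
```

>>> step_arm --slide '[[-0.0005, 0.002, 0], [-0.001, 0.004, 0], [-0.002, 0.006, 0], [-0.0025, 0.0075, 0], [-0.0025, 0.0075, 0], [-0.0025, 0.0075, 0], [-0.0025, 0.0075, 0], [-0.0025, 0.0075, 0]]' --delta_rot '[[0, 0, 0], [0, 0, 0], [0, 0, 0], [0, 0, 0], [0, 0, 0], [0, 0, 0], [0, 0, 0], [0, 0, 0]]'

```text
t: 19.27
tool_pos: [0.5023, 0.0541, 0.0922]
eef_rot: [[-1.0, 0.009, 0.002], [0.009, 1.0, 0.001], [-0.002, 0.001, -1.0]]
force: [1.8, 5.5, -1.3]
finger_gap: 0.0215
finger_force: 30.0
```

```bash
python3 -c "
from h import *
st(0)"
```

```text
t 19.27 pos [0.5023 0.0541 0.0922] rad 0.0885 ang -202.7 drum~0.240 Ftan -5.8 Frad 0.4 Fz -1.3 grip 30.0 v 9.63
```

>>> step_arm --slide '[[-0.0005, 0.002, 0], [-0.001, 0.004, 0], [-0.002, 0.006, 0], [-0.0025, 0.006, 0], [-0.0025, 0.006, 0], [-0.0025, 0.006, 0], [-0.0025, 0.006, 0], [-0.0025, 0.006, 0]]' --delta_rot '[[0, 0, 0], [0, 0, 0], [0, 0, 0], [0, 0, 0], [0, 0, 0], [0, 0, 0], [0, 0, 0], [0, 0, 0]]'

```text
t: 19.93
tool_pos: [0.5027, 0.0552, 0.0922]
eef_rot: [[-1.0, 0.009, 0.001], [0.009, 1.0, 0.0], [-0.001, 0.0, -1.0]]
force: [5.3, 1.7, -4.2]
finger_gap: 0.0214
finger_force: 30.0
```

```bash
python3 -c "
from h import *
st(0)"
```

```text
t 19.93 pos [0.5027 0.0552 0.0922] rad 0.0886 ang -203.4 drum~0.227 Ftan -3.7 Frad -4.2 Fz -4.2 grip 30.0 v 2.68
```

>>> step_arm --slide '[[-0.0005, 0.002, 0], [-0.001, 0.004, 0], [-0.0015, 0.005, 0], [-0.0015, 0.005, 0], [-0.0015, 0.005, 0], [-0.0015, 0.005, 0], [-0.0015, 0.005, 0], [-0.0015, 0.005, 0]]' --delta_rot '[[0, 0, 0], [0, 0, 0], [0, 0, 0], [0, 0, 0], [0, 0, 0], [0, 0, 0], [0, 0, 0], [0, 0, 0]]'

```text
t: 20.6
tool_pos: [0.5032, 0.0565, 0.0922]
eef_rot: [[-1.0, 0.009, 0.001], [0.009, 1.0, -0.0], [-0.001, -0.0, -1.0]]
force: [4.0, -0.1, -3.1]
finger_gap: 0.0211
finger_force: 30.0
```

```bash
python3 -c "
from h import *
st(0)"
```

```text
t 20.60 pos [0.5032 0.0565 0.0922] rad 0.0887 ang -204.3 drum~0.212 Ftan -1.6 Frad -3.7 Fz -3.1 grip 30.0 v 0.71
```

>>> step_arm --slide '[[-0.0005, 0.0015, 0], [-0.001, 0.003, 0], [-0.001, 0.003, 0], [-0.001, 0.003, 0], [-0.001, 0.003, 0], [-0.001, 0.003, 0], [-0.001, 0.003, 0], [-0.001, 0.003, 0]]' --delta_rot '[[0, 0, 0], [0, 0, 0], [0, 0, 0], [0, 0, 0], [0, 0, 0], [0, 0, 0], [0, 0, 0], [0, 0, 0]]'

```text
t: 21.27
tool_pos: [0.5035, 0.0572, 0.0922]
eef_rot: [[-1.0, 0.009, 0.001], [0.009, 1.0, -0.0], [-0.001, -0.0, -1.0]]
force: [4.8, -2.2, -5.8]
finger_gap: 0.0216
finger_force: 30.0
```

```bash
python3 -c "
from h import *
st(0)"
```

```text
t 21.27 pos [0.5035 0.0572 0.0922] rad 0.0887 ang -204.8 drum~0.203 Ftan -0.0 Frad -5.3 Fz -5.8 grip 30.0 v 3.25
```

>>> step_arm --slide '[[0, 0, 0], [0, 0, 0], [0, 0, 0], [0, 0, 0], [0, 0, 0], [0, 0, 0], [0, 0, 0], [0, 0, 0]]' --delta_rot '[[0, 0, 0], [0, 0, 0], [0, 0, 0], [0, 0, 0], [0, 0, 0], [0, 0, 0], [0, 0, 0], [0, 0, 0]]' --fingers 0.7

```text
t: 21.93
tool_pos: [0.503, 0.0577, 0.0922]
eef_rot: [[-1.0, 0.009, 0.0], [0.009, 1.0, 0.0], [-0.0, 0.0, -1.0]]
force: [-0.4, 0.1, 0.6]
finger_gap: 0.0652
finger_force: 0.0
```

>>> step_arm --slide '[[0, 0, -0.03], [0, 0, -0.08], [0, 0, -0.16], [0, 0, -0.26], [0, 0, -0.34], [0, 0, -0.4], [0, 0, -0.4], [0, 0, -0.4]]' --delta_rot '[[0, 0, 0], [0, 0, 0], [0, 0, 0], [0, 0, 0], [0, 0, 0], [0, 0, 0], [0, 0, 0], [0, 0, 0]]'

```text
t: 22.6
tool_pos: [0.5031, 0.0577, 0.2133]
eef_rot: [[-1.0, 0.009, 0.002], [0.009, 1.0, 0.0], [-0.002, 0.0, -1.0]]
force: [0.1, -0.1, -0.2]
finger_gap: 0.0665
finger_force: 0.0
```

```bash
python3 -c "
from h import *
st();crop('scene',260,130,110,100,5.4,'g')"
```

```text
t 22.60 pos [0.5031 0.0577 0.2133] rad 0.0892 ang -205.0 drum~0.200 Ftan 0.1 Frad -0.2 Fz -0.2 grip 0.0 v 109.1
blue n 43 mean 295.90697674418607 214.95348837209303 right 304 219.0
```

View pics/g.png

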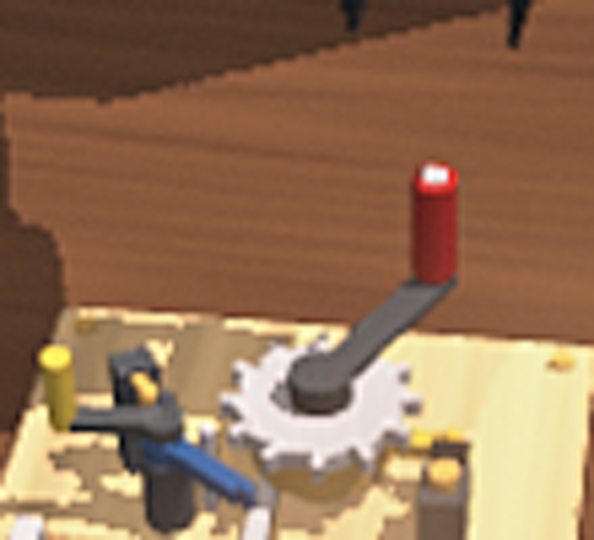

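The picture shows the stop arm on the plunger at about (430,438), the pawl off the wheel, the lever on its release side and the gripper clear of the handle.

```bash
python3 -c "
from plant import *
print(close_job())"
```

```text
the job is handed in; nothing more can be done
None
```

I handed the job in at about 23 s: the lever is on its release side, the pawl sprang off after about 0.05 rad of extra winding, and the drum was eased back until the stop carried the load. I let go only when the handle's load read zero; the bystander tools were not touched, and the hand-in returned no verdict.

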